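# Uncouple the blue sensor barrel and lay it in the tray

### The arm

A 6-joint arm with a two-finger parallel gripper is mounted at the origin on the work surface. World frame = base frame: x ahead of the robot, y to its left, z up, the work surface at z = 0. Lengths are in m, angles in degrees, forces in N, time in s.
With the tool pointing down it reaches from about 0.25 to 0.725 m from the base axis. Payload 9.7 kg.
Tool frame: the origin (TCP) lies between the finger pads; the fingertips stand 11 mm ahead of it and the grasp point (between the pads) lies 8 mm behind it; z points along the fingers, x is the direction in which the jaws open and shut, and the axes are right-handed (so a half turn about z gives the same grasp; the last joint's range is limited). The gripper opens to 85 mm and grips with 20 to 120 N. Pads are 22 mm wide; open, the fingers measure 114 mm over their backs; the gripper's body (76 mm by 85 mm) begins 54 mm behind the grasp point. The pads swing forward as they close: fully open they stand 13 mm farther back than shut.
Start: joints at [-63.197, 4.979, 10.078, 95.1, 0, 90], TCP at [0.248, -0.491, 0.242] pointing down, gripper open.
Joint ranges: [-179.16, 179.16], [-48.56, 103.87], [-65.8, 70.77], [-126.05, 130.52], [-82.76, 87.17], [-180, 180]. Speed limits (degrees/s): [127.2, 127.2, 147.25, 180, 180, 180].

### API

Orientations are given as [roll, pitch, yaw] about the fixed x, y, z axes, in that order (R = Rz(yaw) Ry(pitch) Rx(roll)).
In Python, from workcell import get_obs, camera, job_done, spotter gives the robot as it stands.
- The arm moves only by the tool play_rows, never from a script. Its argument "rows" is a list of rows, each a list of 3 entries, a list of its own where there are three numbers: the closure, from 0 (fully open) to 1 (shut), then the shift along the tool's x, y, z in cm, then the turn, a rotation vector about the tool's x, y, z in degrees. In form: [[claw, [x, y, z], [wx, wy, wz]], ...]. A call has 1 to 12 rows; each row shifts and turns the pose as measured when the row begins, along the tool's axes as they then stand; what a row does not reach is not made up. A row lasts 1/10 s, in which the tool goes at most 50 mm and 8.59 degrees, less where a joint would pass 70% of its speed; a pose out of reach is approached as far as the arm can. A call is refused whole if a number of a shift passes 5 or a number of a turn 8.59, either way. A call with a gripper value outside its range is refused whole. The fingers move at their own pace and stop on an object; "newtons" is the grip in N (left out, the last holds). Time passes only in rows, so rows that do not move let the fingers close. It gives the time, the measured TCP pose, the force and the opening at its end, in the units of the state.
- get_obs(): the state, without advancing time (a new reading comes with each control period).
- camera(name): name is "scene" or "top" or "wrist"; returns a dict with "img" (384x512x3 uint8, red, green, blue), "intrinsics" (3x3 intrinsics, pixels), "k1" (the pictures are not rectified: a ray, as slopes to the right and down, at radius r is drawn at 1 + k1 r^2 times it, then the intrinsics apply), "xyz" and "orientation" of the camera in the world. Camera axes: x right, y down, z forward; pixel columns grow to the right and rows downward; lengths in m; the calibration is good to about 2 mm. A picture is of the moment at which its call begins. There is no depth.
- job_done(): hands the job in, once; it reports no verdict.
Trained networks look in a picture, given as the dict that the camera call returned (one of the last four; its "shot" number tells which), for a name from the list of things; names that differ only in an ending like _2 or _b are one class to them, and where a whole thing is asked for, a point or a joint stands for the part that bears it (a point fixed in the world has none). Each returns a list of dicts, best first, with "confidence" (0 to 1); they miss things now and then, are a little off and sometimes report something else, mostly with a low value. They report only what shows in the picture. A call takes as long as a camera call. They do not tell look-alikes from the thing itself.
- spotter.spot_in(picture, thing): "point" ([x, y, z] in m, in world coordinates, good to about 4 mm: the middle of the surface that is visible of it).
- spotter.trace(picture, thing): "pixels" (384x512 bool, what is visible of it).
The state is a dict: "time": time; "q": joint angles; "qd": joint speeds; "joint_efforts": joint torques, N m; "ee_pos": TCP position; "tcp_rot": TCP orientation; "wrist_force": force on the tool from outside, world axes, zero at the start; "torque": the same for the moment, N m; "opening": finger opening in m.
Only numpy, scipy, OpenCV 4.12 (cv2) and the standard library are available. Lean on these libraries where they do the work, as an engineer would, in place of code of your own. Each camera call takes 0.05 s, during which the arm holds its last target.

### The job

Free the blue-banded sensor barrel from its quick coupler: pull back the sprung collar with the blue rim until the barrel pops forward, then draw the barrel straight out and lay it down flat in the red tray. Leave the yellow-banded barrel locked in its coupler.

Things in the scene. Friction and masses are not known exactly. Their poses are not given: they have to be found in the camera images.
- barrel_blue_mid (a point): Blue sensor barrel, 0.14 kg: white head 65 mm long, 30 x 30 mm, blue band; 44 mm steel shank (16 high, 20 wide) behind it, locked in the coupler's bore. Point: centre of the head, 70 mm above the work surface. x: level, lens to shank, into the coupler; z up. When its collar is pulled back a spring pops it out 16 mm along -x; it stays held by 28 mm of shank, unlocked: draw it out along -x.
- coupler_blue_grip (a point): Blue coupler's sliding collar: grey sleeve 46 mm in diameter, 28 mm long, 54 mm blue rim at its +x end. Point: middle of the sleeve on the axis, 70 mm up, 63.5 mm along +x from the locked barrel's point; axes as the barrel's. Slides 14 mm along +x to a stop, about 12 N at most; frees the barrel after 8 mm; springs back when let go. Black fixed block (102 mm high) from 40 mm beyond the point.
- tray_floor (a point): Red fixed tray, open on top, lined with black rubber: 220 mm along its x, 150 mm along its y, walls 5 mm thick and 18 mm high. Point: centre of the lined floor, 9 mm above the work surface; z is up. A barrel lying flat in it has its centre 15 mm above this point.
- barrel_yellow_mid (a point): Yellow sensor barrel: same as the blue one but with a yellow band, locked in an identical coupler whose collar has a yellow rim. Point: centre of its head; axes as the blue one's. To be left alone.
Things that resemble listed ones, but are neither listed nor needed, are in the scene too. What is shaped like the part that bears barrel_blue_mid but green, pink or purple is not meant.

How it is judged (in metres and radians):
On the way, in this order (a step that is already met when the one before it is completed fails the run):
1. the blue collar is pulled back (distance of coupler_blue_grip from where it was at the start of the episode above 0.005 m).
2. the blue barrel is drawn clear of its coupler (distance of barrel_blue_mid from where it was at the start of the episode above 0.06 m).
At the end, for the whole second after the job is handed in: The blue barrel lies at rest in the red tray, on its floor (its centre 5 to 25 mm above the floor, within 85 mm along and 65 mm across of the tray's centre) and level within 10 degrees; the yellow barrel is still locked in its coupler, moved by less than 10 mm (x of barrel_blue_mid in the frame of tray_floor between -0.085 and 0.085 m and y of barrel_blue_mid in the frame of tray_floor between -0.065 and 0.065 m and z of barrel_blue_mid in the frame of tray_floor between 0.005 and 0.025 m and angle between barrel_blue_mid's own x axis and vertical between 1.396 and 1.745 rad and linear speed of barrel_blue below 0.02 m/s and distance of barrel_yellow_mid from where it was at the start of the episode below 0.01 m); the robot touches nothing.
It fails at once if the yellow barrel is released or pushed by more than 10 mm (distance of barrel_yellow_mid from where it was at the start of the episode above 0.01 m).
It also fails if it takes over 48 s, if anything falls off the work surface, if the arm or the gripper's body presses on something with over 40 N, if the wrist force passes 120 N, or if a joint passes its speed limit or range.

## Working session

There is one attempt and no reset: what is moved stays moved. The work goes in short steps, Python scripts to look and compute and a tool call to move; the robot and the scene stay as the last step left them, time stands still between calls to the robot, and variables do not carry over. Pictures are saved under pics/ and viewed, and the job is handed in when it is done.

Besides the shell and the picture viewer there is one more tool, called after "Emit:" as name(argument=value, ...), one argument or row to a line, values as JSON. play_rows: Moves the arm, as the interface text tells. Its arguments: {"type":"object","properties":{"rows":{"type":"array","items":{"type":"array"}},"newtons":{"type":"number"}},"required":["rows"]}

```bash
mkdir -p pics; ls; cat > h.py <<'E'
import numpy as np, cv2
from workcell import get_obs, camera, job_done, spotter
from scipy.spatial.transform import Rotation as R
def save(p,n): cv2.imwrite('pics/'+n+'.png', cv2.cvtColor(p['img'],cv2.COLOR_RGB2BGR))
E
python3 - <<'E'
from h import *
print(get_obs())
for n in ['scene','top','wrist']:
    p=camera(n); save(p,n+'0'); print(n,p['intrinsics'],p['k1'],p['xyz'],p['orientation'])
    for t in ['barrel_blue_mid','coupler_blue_grip','tray_floor','barrel_yellow_mid']:
        for d in spotter.spot_in(p,t): print(t,np.round(d['point'],4),round(d['confidence'],2))
E
```

```text
pics
{'time': 0.0, 'q': array([-6.31970039e+01,  5.01085806e+00,  1.00340181e+01,  9.50991109e+01,
       -8.05395953e-04,  8.99994814e+01]), 'qd': array([ 0.09436141,  0.02337371,  0.08869968,  0.00612587,  0.05334432,
       -0.10402355]), 'joint_efforts': array([-1.15671955e-03, -5.20385671e+01,  4.64806116e+01,  1.60774996e-02,
       -1.79836529e-04, -3.44330900e-06]), 'ee_pos': array([ 0.24790819, -0.49071958,  0.24158147]), 'tcp_rot': array([ 1.79999195e+02,  7.59509005e-02, -6.31964853e+01]), 'wrist_force': array([-0.1413004 ,  0.1162951 , -0.11209537]), 'torque': array([-0.03082412, -0.00839174,  0.03152363]), 'opening': 0.08533807362135676}
scene [[477.63661293   0.         251.80943394]
 [  0.         477.63661293 191.32691184]
 [  0.           0.           1.        ]] -0.05974128083715325 [1.06377605 0.15099991 0.82554427] [-147.13482678   -0.37904613  107.25825655]
barrel_blue_mid [0.4018 0.1415 0.0241] 0.97
barrel_blue_mid [ 0.5256 -0.0007  0.0829] 0.89
barrel_blue_mid [0.7974 0.0066 0.0288] 0.8
barrel_blue_mid [ 0.3353 -0.0809  0.0256] 0.65
coupler_blue_grip [ 0.5976 
[... 250 characters left out ...]
49764598592 [0.47932003 0.01355012 0.77657247] [-172.12915146   -1.48988439  -89.69045209]
barrel_blue_mid [ 0.7851 -0.0014  0.0327] 0.71
barrel_blue_mid [ 0.5226 -0.0072  0.0891] 0.59
barrel_blue_mid [ 0.3284 -0.0821  0.0285] 0.58
barrel_blue_mid [0.3961 0.1428 0.0317] 0.56
barrel_blue_mid [ 0.5906 -0.0103  0.0906] 0.39
coupler_blue_grip [ 0.589  -0.0106  0.0912] 0.87
tray_floor [ 0.563  -0.2385  0.0089] 0.56
barrel_yellow_mid [0.5329 0.2295 0.0845] 0.9
wrist [[343.28614374   0.         256.29405307]
 [  0.         343.28614374 193.39140783]
 [  0.           0.           1.        ]] -0.03917457126046769 [ 0.31235597 -0.45784834  0.37377882] [ 1.63478582e+02  2.90924919e-03 -6.31769741e+01]
```

View pics/scene0.png

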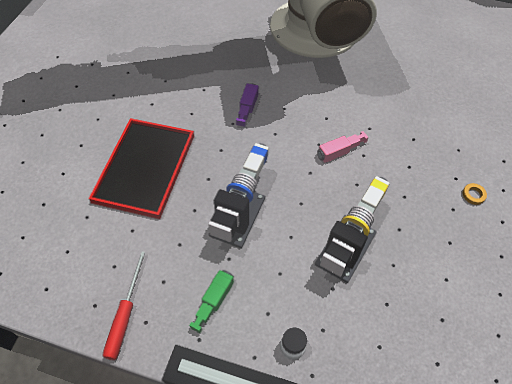

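View pics/top0.png

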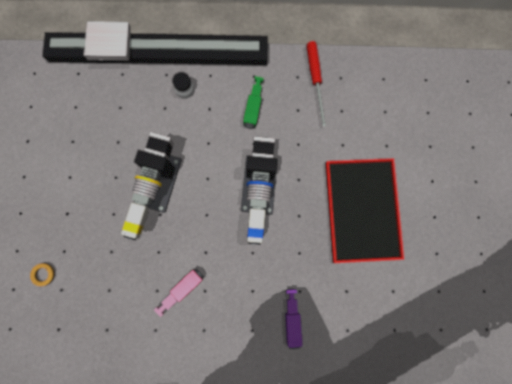

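View pics/wrist0.png

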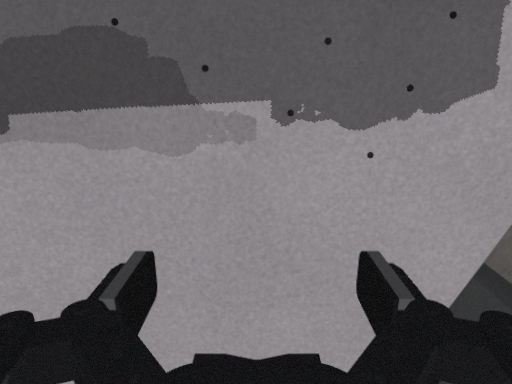

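The head with the blue band is at top (257,222), its collar at (259,190), the tray at (365,210), and the yellow unit at (140,205). I'll bring the wrist camera over the blue unit.

Emit:
play_rows(
  rows=[
    [0,[-2.6,-3.85,-0.2],[0,0,0]],
    [0,[-2.6,-3.85,-0.2],[0,0,0]],
    [0,[-2.6,-3.85,-0.2],[0,0,0]],
    [0,[-2.6,-3.85,-0.2],[0,0,0]],
    [0,[-2.6,-3.85,-0.2],[0,0,0]],
    [0,[-2.6,-3.85,-0.2],[0,0,0]],
    [0,[-2.6,-3.85,-0.2],[0,0,0]],
    [0,[-2.6,-3.85,-0.2],[0,0,0]],
    [0,[-2.6,-3.85,-0.2],[0,0,0]],
    [0,[-2.6,-3.85,-0.2],[0,0,0]],
    [0,[-2.6,-3.85,-0.2],[0,0,0]],
    [0,[-2.6,-3.85,-0.2],[0,0,0]],
  ],
  newtons=60,
)

```text
time: 1.95
ee_pos: [0.5275, 0.0097, 0.2673]
tcp_rot: [-179.8, -0.2, -63.8]
wrist_force: [1.2, -0.4, 0.6]
opening: 0.0855
```

Emit:
play_rows(
  rows=[
    [0,[0,0,0],[0,0,7.5]],
    [0,[0,0,0],[0,0,7.5]],
    [0,[0,0,0],[0,0,7.5]],
    [0,[0,0,0],[0,0,7.5]],
    [0,[0,0,0],[0,0,0]],
  ],
)

```text
time: 2.45
ee_pos: [0.5292, -0.0101, 0.2658]
tcp_rot: [-179.9, 1.2, -91.6]
wrist_force: [-0.4, -0.2, 0.3]
opening: 0.0854
```

```bash
python3 - <<'E'
from h import *
o=get_obs();print(o['time'],o['q'],o['ee_pos'],o['tcp_rot'])
p=camera('wrist'); save(p,'w1'); print(p['xyz'],p['orientation'])
for t in ['barrel_blue_mid','coupler_blue_grip']:
    for d in spotter.spot_in(p,t): print(t,np.round(d['point'],4),round(d['confidence'],2))
E
```

```text
2.45 [ -1.71574446   2.5658443   10.15621936  97.45221005   1.19847018
 179.91617948] [ 0.52923535 -0.01011942  0.26575189] [-179.86005137    1.19826324  -91.6290154 ]
[ 0.600935   -0.01445343  0.39744485] [163.62534845   1.1919139  -91.60678852]
barrel_blue_mid [ 0.3406 -0.0851  0.0302] 0.97
barrel_blue_mid [ 0.5236 -0.0039  0.0885] 0.92
barrel_blue_mid [0.425  0.1122 0.026 ] 0.66
coupler_blue_grip [ 0.5935 -0.0157  0.0916] 0.75
```

View pics/w1.png

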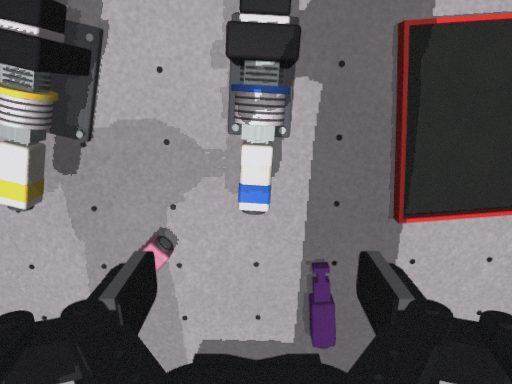

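The wrist picture shows the head at (256,178) and the collar with its blue rim at (261,105). Joint 6 is at its limit here, so I'll turn the tool half round. That also gives a second view.

Emit:
play_rows(
  rows=[
    [0,[0,0,0],[0,0,-8.5]],
    [0,[0,0,0],[0,0,-8.5]],
    [0,[0,0,0],[0,0,-8.5]],
    [0,[0,0,0],[0,0,-8.5]],
    [0,[0,0,0],[0,0,-8.5]],
    [0,[0,0,0],[0,0,-8.5]],
    [0,[0,0,0],[0,0,-8.5]],
    [0,[0,0,0],[0,0,-8.5]],
    [0,[0,0,0],[0,0,-8.5]],
    [0,[0,0,0],[0,0,-8.5]],
    [0,[0,0,0],[0,0,-8.5]],
    [0,[0,0,0],[0,0,-8.5]],
  ],
)

```text
time: 3.8
ee_pos: [0.5291, -0.0013, 0.2667]
tcp_rot: [-178.9, -0.5, 12.0]
wrist_force: [0.0, -0.2, 0.1]
opening: 0.0855
```

Emit:
play_rows(
  rows=[
    [0,[0,0,0],[0,0,-8.5]],
    [0,[0,0,0],[0,0,-8.5]],
    [0,[0,0,0],[0,0,-8.5]],
    [0,[0,0,0],[0,0,-8.5]],
    [0,[0,0,0],[0,0,-8.5]],
    [0,[0,0,0],[0,0,-8.5]],
    [0,[0,0,0],[0,0,-8.5]],
    [0,[0,0,0],[0,0,-8.5]],
    [0,[0,0,0],[0,0,0]],
  ],
)

```text
time: 4.7
ee_pos: [0.529, 0.0045, 0.2674]
tcp_rot: [179.9, -1.1, 80.9]
wrist_force: [0.6, -0.3, -0.2]
opening: 0.0851
```

```bash
python3 - <<'E'
from h import *
o=get_obs();print(o['time'],o['q'],o['ee_pos'],o['tcp_rot'])
p=camera('wrist'); save(p,'w2'); print(p['xyz'],p['orientation'])
for t in ['barrel_blue_mid','coupler_blue_grip']:
    for d in spotter.spot_in(p,t): print(t,np.round(d['point'],4),round(d['confidence'],2))
E
```

```text
4.7 [-9.38547999e-02  2.40124807e+00  1.01748851e+01  9.74706570e+01
  1.11197585e+00  8.99922174e+00] [0.52897024 0.00445087 0.26742954] [179.87464883  -1.14567222  80.91111691]
[0.45674251 0.01376615 0.39874328] [163.37996499  -1.135362    80.92900163]
barrel_blue_mid [0.4069 0.1237 0.0285] 0.75
barrel_blue_mid [ 0.5208 -0.0035  0.0889] 0.67
barrel_blue_mid [ 0.3735 -0.0831  0.0262] 0.59
coupler_blue_grip [ 0.5912 -0.01    0.09  ] 0.59
```

View pics/w2.png

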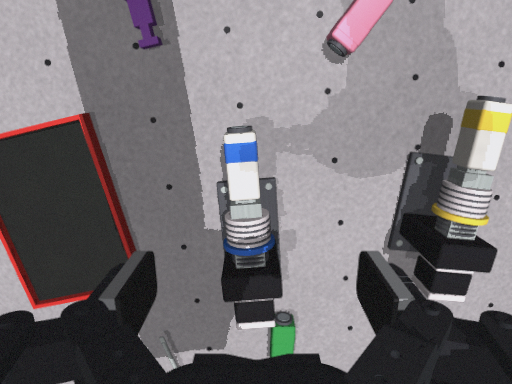

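```bash
python3 - <<'E'
import cv2,numpy as np
a=cv2.imread('pics/w1.png')[60:230,200:320]; b=cv2.imread('pics/w2.png')[110:280,190:310]
f=lambda i:cv2.resize(i,None,fx=3.3,fy=3.3,interpolation=cv2.INTER_CUBIC)
cv2.imwrite('pics/crop1.png',np.hstack([f(a),f(b)]))
E
```

```text
(no output)
```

View pics/crop1.png

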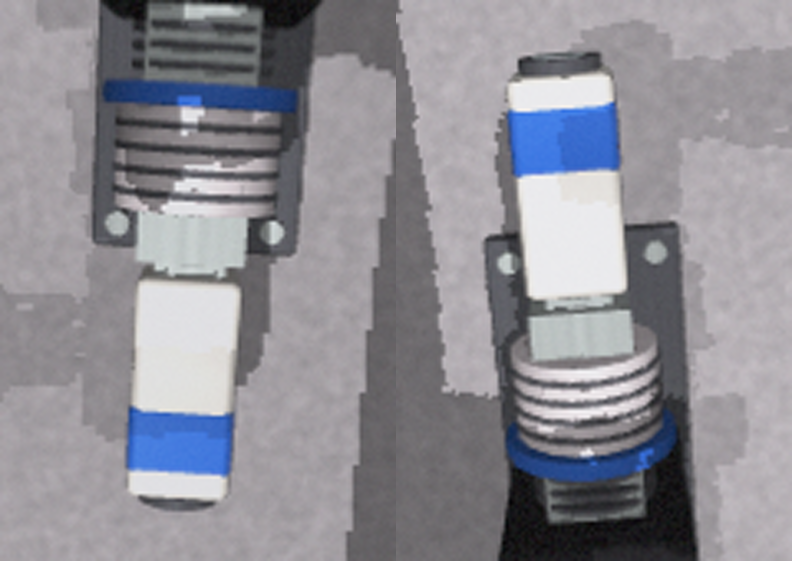

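```bash
cat >> h.py <<'E'
W1=([0.600935,-0.01445343,0.39744485],[163.62534845,1.1919139,-91.60678852])
W2=([0.45674251,0.01376615,0.39874328],[163.37996499,-1.135362,80.92900163])
KW=np.array([[343.28614374,0,256.29405307],[0,343.28614374,193.39140783],[0,0,1]]);k1w=-0.03917457126046769
def ray(uv,cam,K=KW,k1=k1w):
    s=cv2.undistortPoints(np.array([[uv]],float),K,np.array([k1,0,0,0,0.]))[0,0]
    d=R.from_euler('xyz',cam[1],degrees=True).apply([s[0],s[1],1]); return np.array(cam[0]),d
def tri(rs):
    A=0;b=0
    for c,d in rs:
        d=d/np.linalg.norm(d);P=np.eye(3)-np.outer(d,d);A=A+P;b=b+P@c
    x=np.linalg.solve(A,b); return x,[np.linalg.norm((np.eye(3)-np.outer(d,d)/(d@d))@(x-c)) for c,d in rs]
def onz(uv,cam,z,**k):
    c,d=ray(uv,cam,**k); return c+d*(z-c[2])/d[2]
E
python3 - <<'E'
from h import *
f1=lambda u,v:(200+u/3.3,60+v/3.3); f2=lambda u,v:(190+(u-396)/3.3,110+v/3.3)
# view1 left = +y ; view2 right = +y
pairs={'bandrear+y':((128,408),(620,169)),'bandrear-y':((234,414),(512,175)),'bandfront+y':((128,470),(612,103)),'bandfront-y':((231,474),(508,107)),'headrear+y':((140,284),(626,294)),'headrear-y':((240,286),(526,297)),'headfront+y':((128,497),(612,76)),'headfront-y':((228,500),(508,82))}
for n,(a,b) in pairs.items():
    x,e=tri([ray(f1(*a),W1),ray(f2(*b),W2)]); print(n,np.round(x,4),np.round(e,4), onz(f1(*a),W1,.085).round(4), onz(f2(*b),W2,.085).round(4))
for n,uv in {'rimfrontL1':(104,105),'rimfrontR1':(296,110)}.items(): print(n,onz(f1(*uv),W1,.07))
for n,uv in {'sleeveL1':(116,150),'R1':(279,150),'sfL':(120,205),'sfR':(275,213)}.items(): print(n,onz(f1(*uv),W1,.07))
for n,uv in {'sleeveL2':(510,375),'R2':(661,370),'rL':(508,445),'rR':(676,430)}.items(): print(n,onz(f2(*uv),W2,.07))
E
```

```text
bandrear+y [0.5195 0.0112 0.0856] [0.0004 0.0004] [0.5193 0.0108 0.085 ] [0.5197 0.0115 0.085 ]
bandrear-y [ 0.5166 -0.0191  0.084 ] [0.0003 0.0003] [ 0.5168 -0.0194  0.085 ] [ 0.5164 -0.0188  0.085 ]
bandfront+y [0.5009 0.0119 0.0854] [0.0003 0.0003] [0.5007 0.0116 0.085 ] [0.501  0.0122 0.085 ]
bandfront-y [ 0.4978 -0.0175  0.0813] [0.0008 0.0008] [ 0.4988 -0.0182  0.085 ] [ 0.4974 -0.0164  0.085 ]
headrear+y [0.5552 0.0067 0.0881] [0.0009 0.0009] [0.5546 0.006  0.085 ] [0.5564 0.0075 0.085 ]
headrear-y [ 0.5531 -0.0216  0.0831] [0.0001 0.0001] [ 0.5534 -0.0216  0.085 ] [ 0.5525 -0.0213  0.085 ]
headfront+y [0.4933 0.0126 0.0871] [0.0008 0.0008] [0.4924 0.012  0.085 ] [0.4937 0.0134 0.085 ]
headfront-y [ 0.4906 -0.0162  0.0838] [0.001 0.001] [ 0.4909 -0.0172  0.085 ] [ 0.4907 -0.0151  0.085 ]
rimfrontL1 [0.60271076 0.01510471 0.07      ]
rimfrontR1 [ 0.59988344 -0.03826815  0.07      ]
sleeveL1 [0.59040805 0.01229588 0.07      ]
R1 [ 0.58916619 -0.03347628  0.07      ]
sfL [0.57513449 0.01183085 0.07      ]
sfR [ 0.57173554 -0.03222863  0.07      ]
sleeveL2 [ 0.58132199 -0.0324946   0.07      ]
R2 [0.58743106 0.01406312 0.07      ]
rL [ 0.60460496 -0.03750892  0.07      ]
rR [0.60834073 0.01578478 0.07      ]
```

```bash
cat >> h.py <<'E'
def delta(pos,rpy):
    o=get_obs(); Rc=R.from_euler('xyz',o['tcp_rot'],degrees=True); Rt=R.from_euler('xyz',rpy,degrees=True)
    print('t',o['time'],'pos',o['ee_pos'].round(4),'F',o['wrist_force'].round(1),'shift cm',(Rc.inv().apply(np.array(pos)-o['ee_pos'])*100).round(2),'turn',((Rc.inv()*Rt).as_rotvec(degrees=True)).round(2))
E
python3 - <<'E'
from h import *
delta([.5855,-.0106,.267],[180,0,84.6])
E
```

```text
t 4.85 pos [0.529  0.0042 0.2674] F [ 0.   0.4 -0.8] shift cm [-0.53  5.82  0.04] turn [ 0.16 -1.14 -4.09]
```

Emit:
play_rows(
  rows=[
    [0,[-0.25,2.9,0],[0.2,-1.1,-4]],
    [0,[-0.4,2.9,0],[0,0,0]],
    [0,[0,0,0],[0,0,0]],
  ],
)

```text
time: 5.15
ee_pos: [0.5868, -0.0098, 0.2677]
tcp_rot: [-180.0, 0.0, 84.1]
wrist_force: [0.2, -0.1, -0.5]
opening: 0.0851
```

```bash
python3 - <<'E'
from h import *
delta([.5855,-.0106,.062],[180,0,84.6])
E
```

```text
t 5.15 pos [ 0.5868 -0.0098  0.2677] F [ 0.2 -0.1 -0.5] shift cm [-0.09 -0.12 20.57] turn [-0.02  0.   -0.45]
```

Emit:
play_rows(
  rows=[
    [0,[-0.1,-0.1,4],[0,0,-0.4]],
    [0,[0,0,4],[0,0,0]],
    [0,[0,0,4],[0,0,0]],
    [0,[0,0,3.5],[0,0,0]],
    [0,[0,0,0],[0,0,0]],
  ],
)

```text
time: 5.65
ee_pos: [0.5857, -0.0102, 0.1086]
tcp_rot: [179.9, -0.0, 83.7]
wrist_force: [0.1, 0.2, 0.5]
opening: 0.0856
```

```bash
python3 - <<'E'
from h import *
delta([.5855,-.0106,.062],[180,0,84.6])
p=camera('wrist'); save(p,'w3')
E
```

```text
t 5.65 pos [ 0.5857 -0.0102  0.1086] F [0.1 0.2 0.5] shift cm [-0.04 -0.03  4.66] turn [ 0.12 -0.02 -0.85]
```

View pics/w3.png

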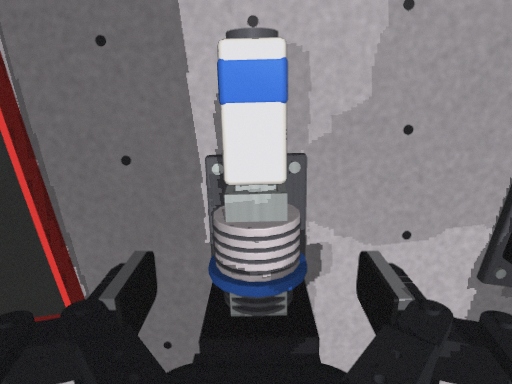

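The jaws straddle the sleeve: it is centred at column 257 and the finger midline is at about 256. I'll go down and grip.

Emit:
play_rows(
  rows=[
    [0,[0,0,2.4],[0,0,-0.8]],
    [0,[0,0,2.4],[0,0,0]],
    [0,[0,0,0],[0,0,0]],
  ],
)

```text
time: 6.0
ee_pos: [0.5903, -0.0101, 0.0709]
tcp_rot: [179.2, -0.1, 84.4]
wrist_force: [-0.5, -0.1, -0.4]
opening: 0.0854
```

Emit:
play_rows(
  newtons=50,
  rows=[
    [0.6,[0,0,0],[0,0,0]],
    [0.7,[0,0,0],[0,0,0]],
    [0.7,[0,0,0],[0,0,0]],
    [0.7,[0,0,0],[0,0,0]],
    [0.7,[0,0,0],[0,0,0]],
    [0.7,[0,0,0],[0,0,0]],
  ],
)

```text
time: 6.6
ee_pos: [0.5921, -0.0097, 0.0787]
tcp_rot: [178.8, -0.1, 84.4]
wrist_force: [0.7, -0.7, -4.6]
opening: 0.0467
```

```bash
python3 - <<'E'
from h import *
delta([.5855,-.0106,.062],[180,0,84.6]); print(get_obs()['opening'])
p=camera('wrist'); save(p,'w4')
E
```

```text
t 6.6 pos [ 0.5921 -0.0097  0.0787] F [ 0.7 -0.7 -4.6] shift cm [-0.15 -0.68  1.65] turn [ 1.17 -0.11 -0.23]
0.046700189123720495
```

View pics/w4.png

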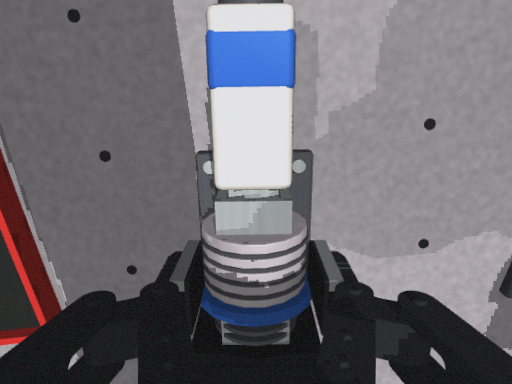

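```bash
python3 - <<'E'
from h import *
o=get_obs();print(o)
E
```

```text
{'time': 6.65, 'q': array([-9.48077265e-01,  9.50378024e+00, -3.04245529e+00,  7.62739556e+01,
        1.51143039e-02,  4.68379785e+00]), 'qd': array([-0.01234194, -0.10340266,  0.04419372, -0.09578428,  0.03976934,
        0.1468057 ]), 'joint_efforts': array([ -0.33804953, -60.12203693,  49.26652193,  -0.32297068,
         0.13241863,   0.56865882]), 'ee_pos': array([ 0.59215029, -0.00972696,  0.0786631 ]), 'tcp_rot': array([ 1.78825364e+02, -1.11393171e-01,  8.43694224e+01]), 'wrist_force': array([-0.21578271, -1.0795772 , -4.96451767]), 'torque': array([-0.15289835,  0.12934343,  0.55262536]), 'opening': 0.046066563740893025}
```

The descent stopped short because the motion lags, so the grip is too high on the sleeve and rides up. I'll open, correct the pose and go lower.

Emit:
play_rows(
  rows=[
    [0,[0,0,0],[0,0,0]],
    [0,[0,0,0],[0,0,0]],
    [0,[0,0,0],[0,0,0]],
    [0,[0,0,0],[0,0,0]],
  ],
)

```text
time: 7.05
ee_pos: [0.5933, -0.0098, 0.0806]
tcp_rot: [178.6, -0.1, 84.3]
wrist_force: [0.5, -0.4, -0.6]
opening: 0.0855
```

```bash
python3 - <<'E'
from h import *
delta([.5855,-.0106,.058],[180,0,84.6]); print(get_obs()['opening'])
E
```

```text
t 7.05 pos [ 0.5933 -0.0098  0.0806] F [ 0.5 -0.4 -0.6] shift cm [-0.16 -0.83  2.24] turn [ 1.37 -0.13 -0.32]
0.08549975309710771
```

Emit:
play_rows(
  rows=[
    [0,[-0.1,-0.6,0.3],[1,-0.1,-0.3]],
    [0,[0,-0.3,0.8],[0.5,0,0]],
    [0,[0,0,0.8],[0,0,0]],
    [0,[0,0,0.3],[0,0,0]],
  ],
)

```text
time: 7.45
ee_pos: [0.5841, -0.0101, 0.0575]
tcp_rot: [-179.8, -0.0, 84.6]
wrist_force: [-0.1, 0.3, 0.2]
opening: 0.0856
```

```bash
python3 - <<'E'
from h import *
delta([.5855,-.0106,.058],[180,0,84.6]); print(get_obs()['opening'])
E
```

```text
t 7.45 pos [ 0.5841 -0.0101  0.0575] F [-0.1  0.3  0.2] shift cm [-0.04  0.14 -0.05] turn [-0.16 -0.03 -0.01]
0.08555186268679102
```

Good pose. I'll close with a slight downward bias to counter the drift.

Emit:
play_rows(
  newtons=50,
  rows=[
    [0.7,[0,0.1,0],[0,0,0]],
    [0.7,[0,0,0.05],[0,0,0]],
    [0.7,[0,0,0.05],[0,0,0]],
    [0.7,[0,0,0.05],[0,0,0]],
    [0.7,[0,0,0.0],[0,0,0]],
  ],
)

```text
time: 7.95
ee_pos: [0.5848, -0.01, 0.0556]
tcp_rot: [-179.8, -0.0, 84.6]
wrist_force: [0.2, -0.8, -3.0]
opening: 0.0454
```

```bash
python3 - <<'E'
from h import *
delta([.5855,-.0106,.058],[180,0,84.6]); print(get_obs()['opening'])
E
```

```text
t 7.95 pos [ 0.5848 -0.01    0.0556] F [ 0.2 -0.8 -3. ] shift cm [-0.05  0.08 -0.24] turn [-0.22 -0.04  0.02]
0.04538969190718765
```

Emit:
play_rows(
  rows=[
    [0.7,[0,0.4,0],[0,0,0]],
    [0.7,[0,0.5,0],[0,0,0]],
    [0.7,[0,0.4,0],[0,0,0]],
    [0.7,[0,0.3,0],[0,0,0]],
  ],
)

```text
time: 8.35
ee_pos: [0.5974, -0.0111, 0.0555]
tcp_rot: [-179.3, -0.1, 84.6]
wrist_force: [-8.0, 0.7, 4.2]
opening: 0.0452
```

```bash
python3 - <<'E'
from h import *
delta([.5855,-.0106,.058],[180,0,84.6]); print(get_obs()['opening'])
p=camera('wrist'); save(p,'w5')
E
```

```text
t 8.35 pos [ 0.5974 -0.0111  0.0555] F [-8.   0.7  4.2] shift cm [-0.06 -1.19 -0.24] turn [-0.67 -0.05  0.05]
0.04518683955015945
```

View pics/w5.png

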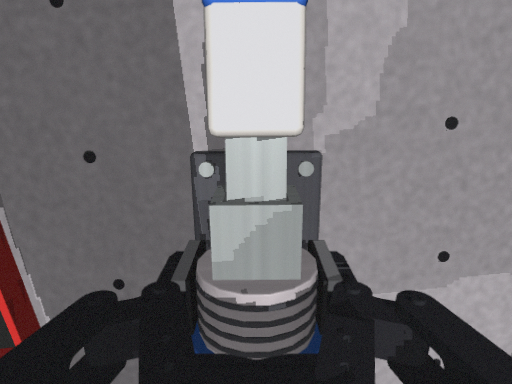

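The barrel popped: about 16 mm of shank now shows at rows 135–200. I'll open, back off and slide over to the head.

Emit:
play_rows(
  rows=[
    [0,[0,0,0],[0.3,0,0]],
    [0,[0,0,0],[0.3,0,0]],
    [0,[0,0,0],[0,0,0]],
    [0,[0,-0.5,-0.5],[0,0,0]],
    [0,[0,-2,-0.5],[0,0,0]],
    [0,[0,-2,-0.2],[0,0,0]],
    [0,[0,-2,0],[0,0,0]],
    [0,[0,-0.5,0],[0,0,0]],
  ],
)

```text
time: 9.2
ee_pos: [0.5265, -0.0046, 0.0705]
tcp_rot: [-178.8, -0.0, 84.6]
wrist_force: [0.4, 0.5, 0.1]
opening: 0.0857
```

```bash
python3 - <<'E'
from h import *
delta([.514,-.0038,.071],[180,0,84.6]); print(get_obs()['opening'])
E
```

```text
t 9.2 pos [ 0.5265 -0.0046  0.0705] F [0.4 0.5 0.1] shift cm [-0.04 -1.26 -0.03] turn [-1.2  -0.04  0.01]
0.08568969630612343
```

Emit:
play_rows(
  rows=[
    [0,[0,-0.8,0],[-1,0,0]],
    [0,[0,-0.4,0.05],[-0.3,0,0]],
    [0,[0,0,0.05],[0,0,0]],
  ],
)

```text
time: 9.5
ee_pos: [0.5149, -0.0033, 0.0712]
tcp_rot: [179.7, -0.1, 84.6]
wrist_force: [-0.9, 0.1, -0.6]
opening: 0.0854
```

```bash
python3 - <<'E'
from h import *
delta([.514,-.0038,.071],[180,0,84.6]); print(get_obs()['opening'])
p=camera('wrist'); save(p,'w6')
E
```

```text
t 9.5 pos [ 0.5149 -0.0033  0.0712] F [-0.9  0.1 -0.6] shift cm [-0.06 -0.09  0.02] turn [ 0.33 -0.06  0.02]
0.08539139713757693
```

View pics/w6.png

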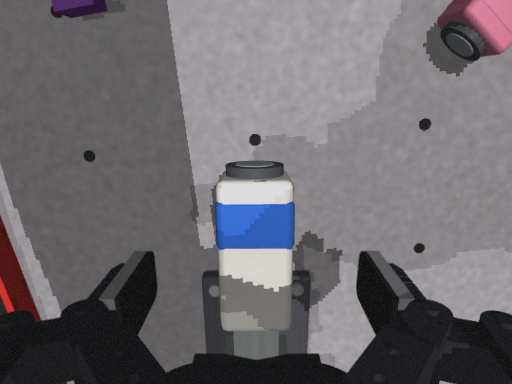

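The head is centred between the jaws (columns 218–294). I'll close on it.

Emit:
play_rows(
  newtons=60,
  rows=[
    [0.85,[0,0,0],[0.2,0,0]],
    [0.85,[0,0,0.04],[0.1,0,0]],
    [0.85,[0,0,0.04],[0,0,0]],
    [0.85,[0,0,0.04],[0,0,0]],
    [0.85,[0,0,0.0],[0,0,0]],
    [0.85,[0,0,0.0],[0,0,0]],
    [0.85,[0,0,0.0],[0,0,0]],
  ],
)

```text
time: 10.25
ee_pos: [0.5166, -0.0035, 0.0698]
tcp_rot: [-179.9, -0.1, 84.6]
wrist_force: [-0.4, -0.4, 0.6]
opening: 0.029
```

```bash
python3 - <<'E'
from h import *
delta([.514,-.0038,.071],[180,0,84.6]); print(get_obs()['opening'])
E
```

```text
t 10.25 pos [ 0.5166 -0.0035  0.0698] F [-0.4 -0.4  0.6] shift cm [-0.05 -0.25 -0.12] turn [-0.06 -0.06 -0.01]
0.028973189833146833
```

Emit:
play_rows(
  rows=[
    [0.85,[0,-0.8,0],[0,0,0]],
    [0.85,[0,-1,0],[0,0,0]],
    [0.85,[0,-1,0],[0,0,0]],
    [0.85,[0,-1,0],[0,0,0]],
    [0.85,[0,-1,0],[0,0,0]],
    [0.85,[0,-1,0],[0,0,0]],
    [0.85,[0,-1,0],[0,0,0]],
    [0.85,[0,-0.5,0],[0,0,0]],
  ],
)

```text
time: 11.05
ee_pos: [0.4362, 0.004, 0.0684]
tcp_rot: [-179.8, -0.0, 84.6]
wrist_force: [0.2, 0.6, -1.5]
opening: 0.0287
```

```bash
python3 - <<'E'
from h import *
delta([.514,-.0038,.071],[180,0,84.6]); print(get_obs()['opening'])
p=camera('wrist'); save(p,'w7')
p=camera('top'); save(p,'t7')
print([ (d['point'].round(4) if hasattr(d['point'],'round') else d['point'],d['confidence']) for d in spotter.spot_in(p,'tray_floor')])
d=spotter.trace(p,'tray_floor'); m=d[0]['pixels'].astype('uint8'); print(m.sum()); c=max(cv2.findContours(m,0,2)[0],key=cv2.contourArea); print(cv2.minAreaRect(c), cv2.boxPoints(cv2.minAreaRect(c)))
cam=(p['xyz'],p['orientation'])
for b in cv2.boxPoints(cv2.minAreaRect(c)): print(onz(b,cam,.018,K=p['intrinsics'],k1=p['k1']).round(4))
h=cv2.cvtColor(p['img'],cv2.COLOR_RGB2HSV); 
red=(((h[...,0]<8)|(h[...,0]>172))&(h[...,1]>150)).astype('uint8'); red[:140]=0
c=max(cv2.findContours(red,0,2)[0],key=cv2.contourArea); r=cv2.minAreaRect(c);print(r)
for b in cv2.boxPoints(r): print(onz(b,cam,.018,K=p['intrinsics'],k1=p['k1']).round(4))
E
```

```text
t 11.05 pos [0.4362 0.004  0.0684] F [ 0.2  0.6 -1.5] shift cm [-0.04  7.82 -0.28] turn [-0.19 -0.05  0.01]
0.028714765059630495
[([0.5625, -0.2373, 0.0119], 0.75)]
7129
((363.50006103515625, 210.50003051757812), (105.2186279296875, 70.67169952392578), 85.2363510131836) [[323.9173  161.00694]
 [394.3449  155.13795]
 [403.08282 259.9931 ]
 [332.6552  265.86212]]
[ 0.6681 -0.1541  0.018 ]
[ 0.6834 -0.3102  0.018 ]
[ 0.4563 -0.3181  0.018 ]
[ 0.4438 -0.1679  0.018 ]
((364.16986083984375, 209.87539672851562), (102.56553649902344, 70.43101501464844), 85.73210906982422)
[ 0.6674 -0.157   0.018 ]
[ 0.6812 -0.3126  0.018 ]
[ 0.4596 -0.3183  0.018 ]
[ 0.4484 -0.1685  0.018 ]
```

View pics/w7.png

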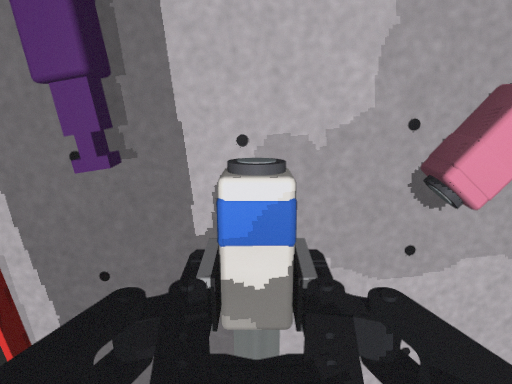

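View pics/t7.png

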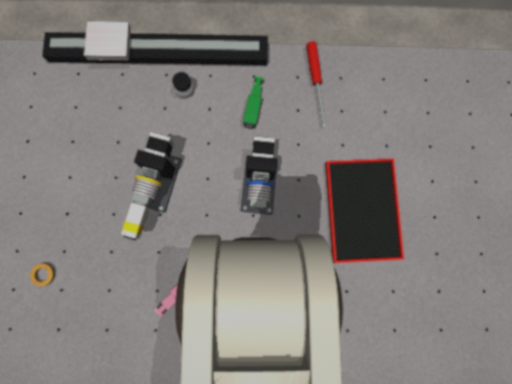

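The barrel is drawn out 80 mm and still seated in the grip. The tray centre measures about (0.565, -0.239). I'll lift and carry it over.

Emit:
play_rows(
  rows=[
    [0.85,[0,0,-1.5],[0,0,0]],
    [0.85,[0,0,-2.5],[0,0,0]],
    [0.85,[0,0,-2.5],[0,0,0]],
    [0.85,[0,0,-1.5],[0,0,0]],
    [0.85,[0,0,0],[0,0,0]],
  ],
)

```text
time: 11.75
ee_pos: [0.4392, 0.0036, 0.1549]
tcp_rot: [-179.9, -0.1, 84.6]
wrist_force: [-0.2, -1.1, -1.2]
opening: 0.0288
```

```bash
python3 - <<'E'
from h import *
delta([.56,-.239,.14],[180,0,93]); print(get_obs()['opening'])
E
```

```text
t 11.75 pos [0.4392 0.0036 0.1549] F [-0.2 -1.1 -1.2] shift cm [-23.02  14.32   1.44] turn [-0.1  -0.06 -8.41]
0.02875509087276837
```

Emit:
play_rows(
  rows=[
    [0.85,[-1.5,1,0.1],[0,0,0]],
    [0.85,[-2.6,1.6,0.1],[0,0,0]],
    [0.85,[-2.6,1.6,0.1],[0,0,0]],
    [0.85,[-2.6,1.6,0.1],[0,0,0]],
    [0.85,[-2.6,1.6,0.1],[0,0,0]],
    [0.85,[-2.6,1.6,0.1],[0,0,0]],
    [0.85,[-2.6,1.6,0.1],[0,0,0]],
    [0.85,[-2.6,1.6,0.1],[0,0,0]],
    [0.85,[-1.5,1,0.1],[0,0,0]],
    [0.85,[0,0,0],[0,0,-4]],
    [0.85,[0,0,0],[0,0,-4]],
    [0.85,[0,0,0],[0,0,0]],
  ],
)

```text
time: 12.95
ee_pos: [0.5565, -0.2304, 0.1392]
tcp_rot: [-179.6, -0.3, 92.9]
wrist_force: [0.7, -0.3, -1.2]
opening: 0.0287
```

```bash
python3 - <<'E'
from h import *
delta([.56,-.239,.14],[180,0,93]); print(get_obs()['opening'])
p=camera('wrist'); save(p,'w8')
p=camera('scene'); save(p,'s8')
E
```

```text
t 12.95 pos [ 0.5565 -0.2304  0.1392] F [ 0.7 -0.3 -1.2] shift cm [-0.87  0.31 -0.08] turn [-0.36 -0.25 -0.13]
0.028723922883657556
```

View pics/w8.png

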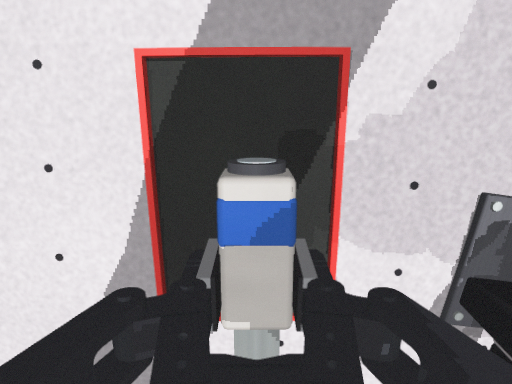

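View pics/s8.png

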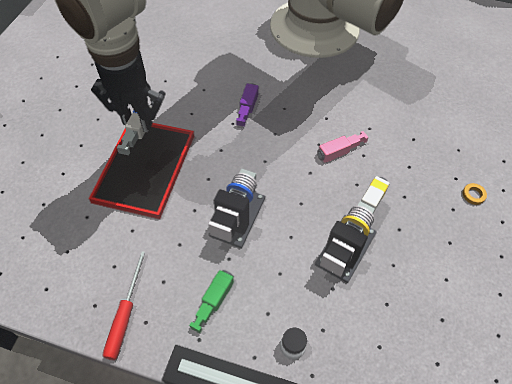

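```bash
python3 - <<'E'
from h import *
p=camera('wrist'); cam=(p['xyz'],p['orientation'])
for b in [(135,50),(350,50),(340,200)]: print(onz(b,cam,.018).round(4))
E
```

```text
[ 0.4588 -0.3178  0.018 ]
[ 0.4518 -0.1691  0.018 ]
[ 0.5604 -0.1639  0.018 ]
```

Emit:
play_rows(
  rows=[
    [0.85,[-0.8,0.3,1],[-0.3,-0.2,0]],
    [0.85,[0,0,2],[0,0,0]],
    [0.85,[0,0,2],[0,0,0]],
    [0.85,[0,0,2],[0,0,0]],
    [0.85,[0,0,1.5],[0,0,0]],
    [0.85,[0,0,0],[0,0,0]],
  ],
)

```text
time: 13.7
ee_pos: [0.5607, -0.2393, 0.0494]
tcp_rot: [179.9, 0.1, 92.4]
wrist_force: [-0.6, -0.5, -2.3]
opening: 0.0293
```

```bash
python3 - <<'E'
from h import *
delta([.56,-.239,.025],[180,0,93]); print(get_obs()['opening'])
E
```

```text
t 13.7 pos [ 0.5607 -0.2393  0.0494] F [-0.6 -0.5 -2.3] shift cm [ 0.04 -0.08  2.44] turn [ 0.14  0.09 -0.55]
0.02925055279638893
```

Emit:
play_rows(
  rows=[
    [0.85,[0,0,0.8],[0,0,0]],
    [0.85,[0,0,0.8],[0,0,0]],
    [0.85,[0,0,0.4],[0,0,0]],
    [0.85,[0,0,0.1],[0,0,0]],
  ],
)

```text
time: 14.1
ee_pos: [0.562, -0.2401, 0.0295]
tcp_rot: [179.7, 0.2, 92.4]
wrist_force: [-3.6, 2.1, 8.6]
opening: 0.0287
```

```bash
python3 - <<'E'
from h import *
delta([.56,-.239,.025],[180,0,93]); print(get_obs()['opening'])
E
```

```text
t 14.1 pos [ 0.562  -0.2401  0.0295] F [-3.6  2.1  8.6] shift cm [ 0.12 -0.2   0.44] turn [ 0.33  0.18 -0.61]
0.028748228007295124
```

```bash
python3 - <<'E'
from h import *
p=camera('wrist'); save(p,'w9')
p=camera('scene'); cv2.imwrite('pics/s9.png',cv2.resize(cv2.cvtColor(p['img'],cv2.COLOR_RGB2BGR)[60:230,60:240],None,fx=3.3,fy=3.3,interpolation=2))
print(get_obs()['wrist_force'],get_obs()['torque'])
E
```

```text
[-2.58053298  1.19300598  3.84260189] [ 0.3165253   0.81402151 -0.07334326]
```

View pics/w9.png

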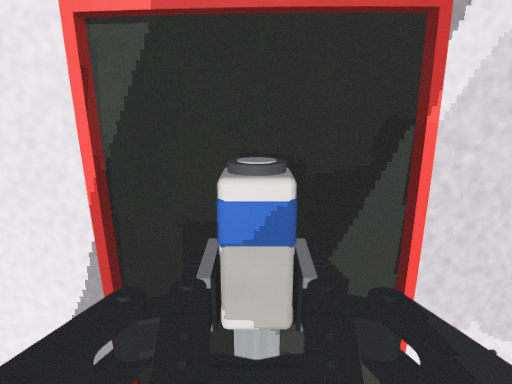

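View pics/s9.png

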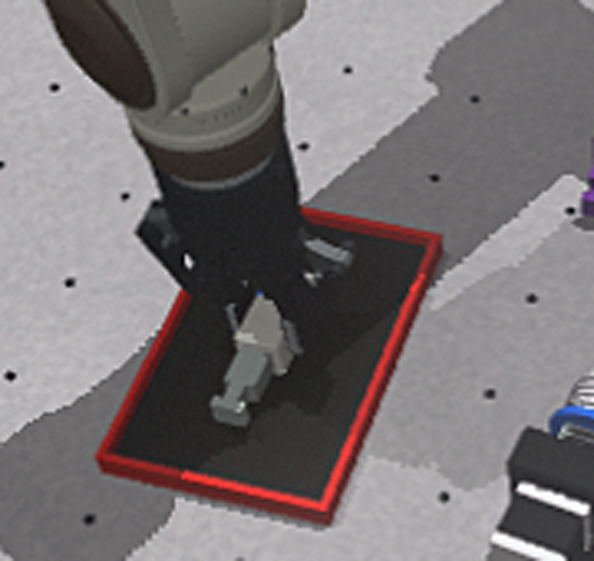

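Emit:
play_rows(
  rows=[
    [0.85,[0,0,0.2],[0,0,0]],
    [0.85,[0,0,0.1],[0,0,0]],
  ],
)

```text
time: 14.4
ee_pos: [0.562, -0.2401, 0.0296]
tcp_rot: [179.6, 0.2, 92.4]
wrist_force: [-4.2, 1.0, 6.0]
opening: 0.029
```

Emit:
play_rows(
  rows=[
    [0.62,[0,0,0],[0,0,0]],
    [0.55,[0,0,0],[0,0,0]],
    [0.4,[0,0,0],[0,0,0]],
    [0.3,[0,0,0],[0,0,0]],
  ],
)

```text
time: 14.8
ee_pos: [0.5633, -0.2406, 0.0312]
tcp_rot: [179.4, 0.3, 92.4]
wrist_force: [-0.1, -0.6, -0.3]
opening: 0.0597
```

```bash
python3 - <<'E'
from h import *
delta([.56,-.239,.025],[180,0,93]); print(get_obs()['opening'])
p=camera('wrist'); save(p,'w10')
E
```

```text
t 14.8 pos [ 0.5633 -0.2406  0.0312] F [-0.1 -0.6 -0.3] shift cm [ 0.18 -0.33  0.62] turn [ 0.6   0.32 -0.63]
0.059744303831897876
```

View pics/w10.png

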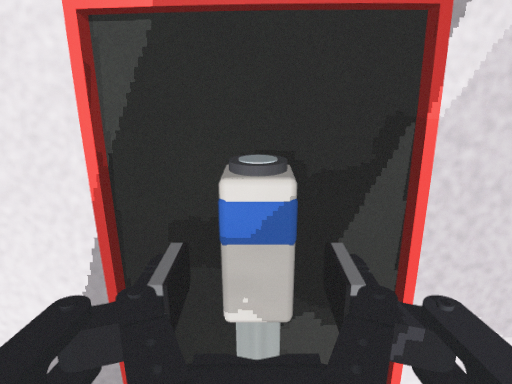

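The barrel is released and stands between the open jaws. I'll go straight up, move aside and check.

Emit:
play_rows(
  rows=[
    [0.3,[0,0,-1.5],[0,0,0]],
    [0.3,[0,0,-2.5],[0,0,0]],
    [0.3,[0,0,-3.5],[0,0,0]],
    [0.3,[0,0,-3.5],[0,0,0]],
    [0.3,[0,-1,-3.5],[0,0,0]],
    [0.3,[0,-3,-2],[0,0,0]],
    [0.3,[0,-4,0],[0,0,0]],
    [0.3,[0,-4,0],[0,0,0]],
    [0.3,[0,-4,0],[0,0,0]],
    [0.3,[0,-2,0],[0,0,0]],
    [0.3,[0,0,0],[0,0,0]],
  ],
)

```text
time: 15.95
ee_pos: [0.3755, -0.2467, 0.2117]
tcp_rot: [179.0, 0.6, 92.5]
wrist_force: [1.0, -0.2, 1.7]
opening: 0.0601
```

```bash
python3 - <<'E'
from h import *
print(get_obs()['ee_pos'],get_obs()['wrist_force'])
p=camera('top'); save(p,'t11'); q=camera('scene'); save(q,'s11')
a=cv2.imread('pics/t11.png')[140:280,310:420]; b=cv2.imread('pics/s11.png')[100:225,80:205]
cv2.imwrite('pics/c11.png',np.hstack([cv2.resize(a,(380,484)),cv2.resize(b,(400,484))]))
for n,i in (('top',p),('scene',q)):
  for t in ['barrel_blue_mid','barrel_yellow_mid']:
    for d in spotter.spot_in(i,t): print(n,t,np.round(d['point'],4),round(d['confidence'],2))
E
```

```text
[ 0.37549387 -0.2466737   0.21169268] [ 0.98438664 -0.19364287  1.66679829]
top barrel_blue_mid [ 0.7841 -0.0013  0.0294] 0.96
top barrel_blue_mid [0.3948 0.1433 0.0301] 0.93
top barrel_blue_mid [ 0.5676 -0.2387  0.0437] 0.92
top barrel_blue_mid [ 0.3261 -0.0865  0.0254] 0.6
top barrel_yellow_mid [0.5302 0.2298 0.0842] 0.67
scene barrel_blue_mid [ 0.5727 -0.2344  0.0309] 0.91
scene barrel_blue_mid [0.4037 0.144  0.0248] 0.86
scene barrel_blue_mid [ 0.3384 -0.0826  0.0246] 0.67
scene barrel_blue_mid [0.7968 0.003  0.0299] 0.62
scene barrel_yellow_mid [0.5368 0.2271 0.0829] 0.95
```

View pics/c11.png

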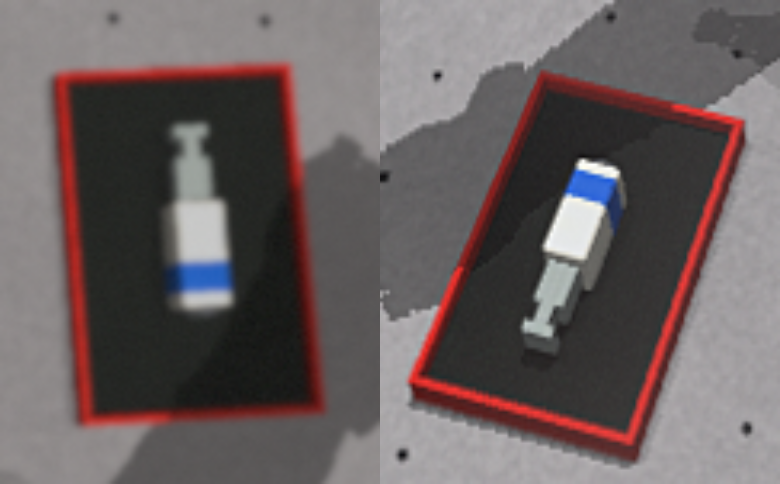

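View pics/s11.png

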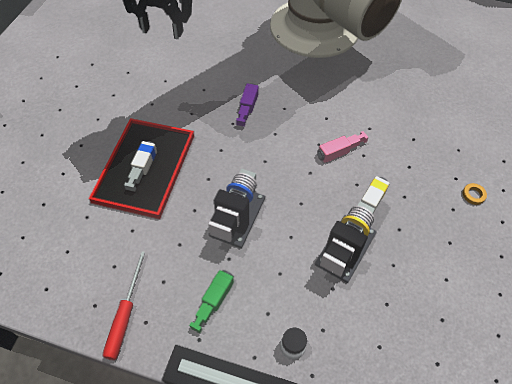

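Top and scene both show the barrel lying in the tray, clear of the walls, and the yellow unit unmoved. I'll check the tilt with wrist views.

Emit:
play_rows(
  rows=[
    [0.3,[0,4,0],[0,0,0]],
    [0.3,[0,4,0],[0,0,0]],
    [0.3,[0,2,0],[0,0,0]],
    [0.3,[0,0,0],[0,0,0]],
  ],
)

```text
time: 16.65
ee_pos: [0.4835, -0.2409, 0.2095]
tcp_rot: [179.2, 0.5, 92.7]
wrist_force: [-0.6, -0.8, -0.4]
opening: 0.0595
```

```bash
python3 - <<'E'
from h import *
p=camera('wrist'); save(p,'w12');print(get_obs()['time'],list(p['xyz']),list(p['orientation']))
E
```

```text
16.7 [np.float64(0.4093252958741777), np.float64(-0.24287140413436537), np.float64(0.34004108526135096)] [np.float64(162.74600387599907), np.float64(0.47707565041683686), np.float64(92.68008830994238)]
```

Emit:
play_rows(
  rows=[
    [0.3,[-3,2.5,0],[0,0,0]],
    [0.3,[-4,4,0],[0,0,0]],
    [0.3,[-4,3,0],[0,0,0]],
    [0.3,[0,0,0],[0,0,0]],
  ],
)

```text
time: 17.1
ee_pos: [0.5807, -0.3456, 0.207]
tcp_rot: [179.6, 0.2, 92.8]
wrist_force: [-0.3, -0.3, -1.0]
opening: 0.0599
```

```bash
python3 - <<'E'
from h import *
p=camera('wrist'); save(p,'w13');print(get_obs()['time'],list(p['xyz']),list(p['orientation']))
a=cv2.imread('pics/w12.png');b=cv2.imread('pics/w13.png')
cv2.imwrite('pics/c13.png',cv2.resize(np.hstack([a,b]),(800,300)))
E
```

```text
17.15 [np.float64(0.5075399054438444), np.float64(-0.34812466543127046), np.float64(0.33802191892761996)] [np.float64(163.14047818377338), np.float64(0.24769166798916709), np.float64(92.85041985365828)]
```

View pics/c13.png

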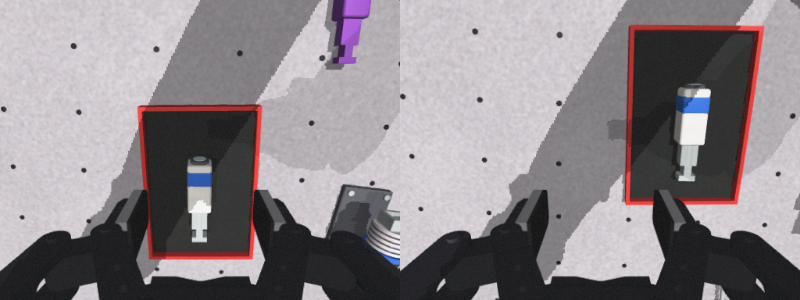

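```bash
python3 - <<'E'
import cv2,numpy as np
a=cv2.imread('pics/w12.png')[190:320,220:290]; b=cv2.imread('pics/w13.png')[95:245,330:420]
cv2.imwrite('pics/c14.png',np.hstack([cv2.resize(a,(280,520),interpolation=2),cv2.resize(b[:130],(360,520),interpolation=2)]))
E
```

```text
(no output)
```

View pics/c14.png

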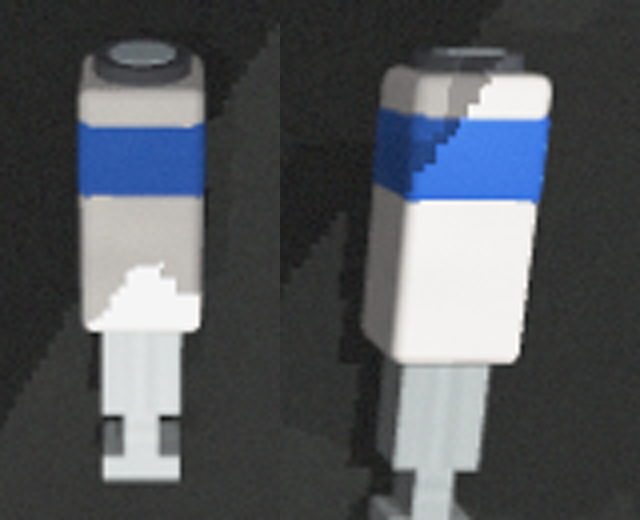

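```bash
python3 - <<'E'
from h import *
A=([0.40933,-0.24287,0.34004],[162.746,0.47708,92.68009]);B=([0.50754,-0.34812,0.33802],[163.14048,0.24769,92.85042])
fa=lambda u,v:(220+u/4,190+v/4); fb=lambda u,v:(330+(u-280)/4,95+v/4)
for n,a,b in [('bf+R',(205,127),(549,120)),('br+R',(204,194),(538,200)),('hr+R',(199,329),(519,362)),('hrL',(84,330),(400,360)),('bfL',(80,127),(414,116)),('brL',(80,194),(410,198))]:
    x,e=tri([ray(fa(*a),A),ray(fb(*b),B)]); print(n,x.round(4),np.round(e,4))
E
```

```text
bf+R [ 0.5305 -0.2257  0.0376] [0.0002 0.0002]
br+R [ 0.5481 -0.2249  0.0368] [0.0003 0.0003]
hr+R [ 0.5848 -0.2237  0.0376] [0. 0.]
hrL [ 0.5848 -0.2522  0.0407] [0.0002 0.0002]
bfL [ 0.5314 -0.2554  0.0385] [0.0004 0.0004]
brL [ 0.5486 -0.2545  0.0395] [0. 0.]
```

The head's top sits at about 38–39 mm all over (39 expected), level within about 2°, with its centre near (0.553, -0.239).

```bash
python3 -c "
from h import *
print(job_done(), get_obs()['time'])"
```

```text
the job is handed in; nothing more can be done
the job is handed in; nothing more can be done
```

I freed the blue barrel from its coupler and laid it flat in the red tray. I handed the job in at about 17 s; no verdict is reported.

**What I did:** I pulled the blue collar back about 13 mm until the barrel popped forward. I then let go, gripped the barrel's head, drew it out 80 mm and set it down in the tray.

**Last checks:**
- **Position:** the head's centre is about 12 mm along and under 5 mm across from the tray's centre.
- **Height and level:** the top of the head is at 37–41 mm (39 expected) and level within about 2° along its length.
- **Yellow barrel:** it is still locked, and its position in the last top and scene pictures agrees with the first ones to about 3 mm, which is within the spotter's error.
- **Arm:** the gripper was well clear, about 0.2 m up, at hand-in.

**What did not go to plan:**
- My first grip on the collar sat too high and rode up, so I redid it lower.
- My first tool orientation ran into joint 6's limit, so I turned the tool half round.
- On set-down I felt contact (up to about 9 N) roughly 5 mm higher than I had worked out, and I never found out why. The barrel lay flat after release.

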